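# Seat the large-well block on the dry-block heater and start it

### The arm

A 6-joint arm with a two-finger parallel gripper is mounted at the origin on a cart in front of the work surface, level with it; the furniture and walls round the work are solid. World frame = base frame: x ahead of the robot, y to its left, z up, the work surface at z = 0. Lengths are in mm, angles in degrees, forces in N, time in s.
With the tool pointing down it reaches from about 350 to 850 mm from the base axis. Payload 8.1 kg.
Tool frame: the origin (TCP) lies on the centre line of the jaws, within the pads' length; the fingertips stand 19 mm ahead of it and the grasp point (between the pads) is the TCP (r.tip_reach is the z of the fingertips in the tool frame, in mm); z points along the fingers, y is the line along which they close (so a half turn about z gives the same grasp; the last joint's range is limited). The gripper opens to 85 mm and grips with 20 to 120 N. Pads are 22 mm wide; open, the fingers measure 114 mm over their backs; the gripper's body (76 mm by 85 mm) begins 54 mm behind the grasp point. The pads swing forward as they close: fully open they stand 13 mm farther back than shut.
Start: joints at [-75.367, 7.471, 85.268, -0, 87.261, -4.893], TCP at [200.565, -565.49, 250.292] pointing down, gripper open.
Joint ranges: [-169.43, 169.43], [-51.17, 129.36], [1.28, 143.12], [-76.62, 256.62], [0, 156.53], [-152.29, 152.29]. Speed limits (degrees/s): [136.94, 136.94, 159.86, 180, 180, 180].

### API

Orientations are given as [roll, pitch, yaw] about the fixed x, y, z axes, in that order (R = Rz(yaw) Ry(pitch) Rx(roll)).
In Python, from bench import r gives the robot as it stands. The module is installed in compiled form; this text tells all that it offers.
- The arm moves only by the shell command python3 -m handwheel 'ROWS' [FORCE]. ROWS is JSON, a list of rows, each a list of 7 numbers: the shift along the tool's x, y, z in m, then the turn, a rotation vector about the tool's x, y, z in degrees, then the finger opening in m, from 0 to 0.0854. In form: [[tx, ty, tz, ax, ay, az, claw], ...]. A call has 1 to 8 rows; each row shifts and turns the commanded pose from where the row before left it, along the tool's axes as they then stand; what a row does not reach is not made up. A row lasts 1/12 s, in which the tool goes at most 41.7 mm and 7.16 degrees, less where a joint would pass 70% of its speed; a pose out of reach is approached as far as the arm can. A call with a gripper value outside its range is refused whole. The fingers move at their own pace and stop on an object; FORCE is the grip in N (left out, the last holds). Time passes only in rows, so rows that do not move let the fingers close. It gives the time, the measured TCP pose, the force, the opening and the grip force at its end, in the units of the state.
- r.sense(): the state, without advancing time (a new reading comes with each control period).
- r.snapshot(name): name is "scene" or "top" or "wrist"; returns (picture, depth): 480x640x3 uint8, blue, green, red; 480x640 float32, mm along the optical axis (not along the pixel's ray), 0 where there is no reading.
- r.calibration(name): a dict with "vfov" (degrees; the focal length in pixels is half the picture's height over the tangent of half this angle, whatever the lens; pixels are square), "cx", "cy" (the principal point, pixels), "rvec" (rotation vector, rad) and "tvec" (3), from world to camera coordinates, as OpenCV has them; the wrist camera has in their place "tool_from_camera" (4x4, takes a point from camera to tool coordinates, whose origin is the TCP and whose axes are the flange's). Camera axes: x right, y down, z forward; pixel columns grow to the right and rows downward; lengths in mm; the calibration is good to about 2 mm. A picture is of the moment at which its call begins: read the wrist's pose just before it. calibration takes no time and is no camera call.
- r.hand_in(): hands the job in; it is judged then, once.
The state is a dict: "time": time; "joint_pos": joint angles; "qd": joint speeds; "joint_efforts": joint torques, N m; "tool_pos": TCP position; "tcp_rot": TCP orientation; "ft_force": force on the tool from outside, world axes, zero at the start; "wrist_torque": the same for the moment, N m; "finger_gap": finger opening in mm; "grip_force": force on a finger pad.
Only numpy, scipy, OpenCV 4.12 (cv2) and the standard library are available. Lean on these libraries where they do the work, as an engineer would, in place of code of your own. Each camera call takes 0.05 s, during which the arm holds its last target. There are 200 camera calls.

### The job

Take the sample block with the few large wells out of the sloping rack, seat it level and fully home on the heater's two pegs (it fits only one way round) without slamming it down, and let go. Then start the heater by pressing its three keys fully in, one at a time: first the square key, then the round key, then the long bar key; press no key before the block is home. Leave the other block, the bottle and the two vials as they stand.

Things in the scene. Friction and masses are not known exactly. Their poses are not given: they have to be found in the camera images.
- block_large: The block to move: grey metal, 100 x 60 x 38 mm (x, y, z), black bow handle, eight large black wells (16 mm, four each side of the handle). Origin: centre of its underside; z up through the handle. About 0.4 kg. Two steel studs (10 mm high) on top mark its +x end. At the start it lies in one of the rack's two bays, tilted 32 degrees, +x end uppermost.
- large_grip (a point): Middle of that block's handle bar, 65 mm above its underside at x = -2 mm; axes as the block's. The bar is 72 mm long (x), 14 mm thick (y), 14 mm high (z), with 20 mm free below it to the block's top, on two 10 mm posts at x = -30 and +26 mm of the block.
- large_wide_hole (a point): Mouth of the wide blind hole (20 mm across, 26 mm deep) in the block's underside at x = +33 mm, the studs' end; a narrow one (12 mm) is at x = -33 mm. They take the thick and the thin peg.
- block_small: The other sample block, same size and handle, but with sixteen small wells (7 mm across, eight along each side). Stays in the other bay of the rack. Origin and axes as for the first.
- rack: Fixed aluminium rack 130 x 164 x 100 mm with two bays (centres at y = +40 and -40 mm) on a plate sloping 32 degrees; low end, with a 16 mm ledge, at -x, so the blocks' tops look to its -x (roughly the robot's right) and up. Low fences (12 mm) at y = -80, 0, +80 mm. Origin: centre of its underside; z up. A lying block's underside centre is 6 mm to -x and 57 mm up.
- heater: Fixed white heater base 160 x 180 mm (x, y), 55 mm high at its deck; the deck lies to +x and a panel with three keys slopes down to -x at 12 degrees. Origin: centre of its underside on the work surface; z up.
- dock (a point): Point on the heater's deck midway between the pegs, at x = 30, y = 0, z = 55 mm of the heater; axes as the heater's. Pegs 24 mm high with tapered tips: a thick one (18 mm) at y = +33 mm, a thin one (10 mm) at y = -33 mm. Seated, the block's underside centre lies here, its +x (wide-hole, studded end) along the heater's +y.
- key_square (a joint): Travel of the square key, 0 = out, 0.006 m = fully in; spring return, about 5 N to push it right in.
- key_round (a joint): Travel of the round key, same travel and spring.
- key_bar (a joint): Travel of the long bar key, same travel and spring.
- key_square_top (a point): Centre of the square key's cap (22 x 22 mm), in the middle of the panel; the point's z axis is the outward normal of the panel (pressing goes along its -z, 12 degrees off vertical); caps stand 12 mm proud.
- key_round_top (a point): Centre of the round key's cap (24 mm across), 52 mm to +y of the square key; z axis outward.
- key_bar_top (a point): Centre of the long bar key's cap (18 mm x 36 mm, long along y), 52 mm to -y of the square key; z axis outward.
- bottle: White bottle, 61 mm across and 197 mm high, standing loose between the rack and the heater; origin: centre of its underside, z up.
- vial_clear: Pale vial with white cap, 28 mm across, 65 mm high, standing in front; origin: centre of its underside.
- vial_brown: Brown vial with black cap, 23 mm across, 55 mm high, standing in front; origin: centre of its underside.
Not all that is in view belongs to the job. Of the things that look like the vial_clear, take the one that is farthest to the robot's left at the start.

How it is judged:
By the outcome, as a careful person would: the job done as asked, in the order asked, and still so for the second after the job is handed in, with the robot touching nothing.
It also fails if it takes over 59 s, if anything falls off the work surface, if the arm or the gripper's body presses on something with over 40 N, if the wrist force passes 120 N, or if a joint passes its speed limit or range.

## Working session

There is one attempt and no reset: what is moved stays moved. The work goes in short steps, Python scripts to look and compute and a shell command to move; the robot and the scene stay as the last step left them, time stands still between calls to the robot, and variables do not carry over. Pictures are saved under pics/ and viewed, at most 10 in all, crops included, and the job is handed in when it is done.

```bash
mkdir -p pics; cat > h.py <<'E'
import numpy as np,cv2
from scipy.spatial.transform import Rotation as R
from bench import r
def cam(n,s=None):
    c=r.calibration(n);f=240/np.tan(np.radians(c['vfov']/2))
    K=np.array([[f,0,c['cx']],[0,f,c['cy']],[0,0,1]])
    if 'rvec' in c:
        M=R.from_rotvec(np.ravel(c['rvec'])).as_matrix();t=np.ravel(c['tvec'])
        return K,M.T,-M.T@t
    s=s or r.sense();T=np.array(c['tool_from_camera']);W=R.from_euler('xyz',s['tcp_rot'],degrees=True).as_matrix()
    return K,W@T[:3,:3],W@T[:3,3]+np.array(s['tool_pos'])
def cloud(d,K,A,o):
    v,u=np.mgrid[:480,:640]
    p=np.stack([(u-K[0,2])/K[0,0]*d,(v-K[1,2])/K[1,1]*d,d],-1)
    return p@A.T+o
def ray(u,v,K,A): 
    return A@np.array([(u-K[0,2])/K[0,0],(v-K[1,2])/K[1,1],1])
def onz(u,v,z,K,A,o):
    q=ray(u,v,K,A);return o+q*(z-o[2])/q[2]
E
python3 - <<'E'
from h import *
for n in("scene","top"):
    k=cam(n);p,d=r.snapshot(n);cv2.imwrite(f'pics/{n}0.png',p);np.savez(f'{n}0.npz',p=p,d=d);print(n,k[2],k[1][:,2],k[0][0,0],(d>0).mean())
print(r.sense());print(r.calibration('wrist'),r.tip_reach)
E
```

```text
scene [-74.05658502 558.52140492 580.70454844] [ 0.62313411 -0.56898662 -0.53661728] 461.8665306735163 0.9959895833333333
top [ 272.1436633    18.84895258 1328.08928151] [ 0.18408213 -0.00927122 -0.98286714] 578.9078433011277 0.996201171875
{'time': 0.1, 'joint_pos': array([-7.53676008e+01,  7.51110151e+00,  8.53221584e+01, -1.15247235e-04,
        8.72618693e+01, -4.89281460e+00]), 'qd': array([ 0.02407545, -0.02988795, -0.13629336, -0.07306826,  0.0068904 ,
       -0.0688684 ]), 'joint_efforts': array([ 1.82968379e-03, -5.70949030e+01, -5.01944232e+01, -7.68075029e-05,
        8.12478655e-03,  6.30315640e-05]), 'tool_pos': array([ 200.43988627, -565.044611  ,  249.35441217]), 'tcp_rot': array([-1.79905208e+02, -7.99906710e-03,  1.95252128e+01]), 'ft_force': array([ 0.47413768,  0.21747558, -0.32662525]), 'wrist_torque': array([ 0.05811763, -0.02208744,  0.00739832]), 'grip_force': 0.0, 'finger_gap': 84.86648664354381}
{'vfov': 58.092672334923726, 'cx': 317.3672361855072, 'cy': 242.295093283093, 'tool_from_camera': array([[-5.90486438e-04, -9.51364091e-01, -3.08068203e-01,
         7.93039200e+01],
       [ 9.99999823e-01, -5.38937665e-04, -2.52412913e-04,
        -8.95620662e-01],
       [ 7.41070236e-05, -3.08068298e-01,  9.51364241e-01,
        -1.24742363e+02],
       [ 0.00000000e+00,  0.00000000e+00,  0.00000000e+00,
         1.00000000e+00]])} 19.0
```

View pics/scene0.png

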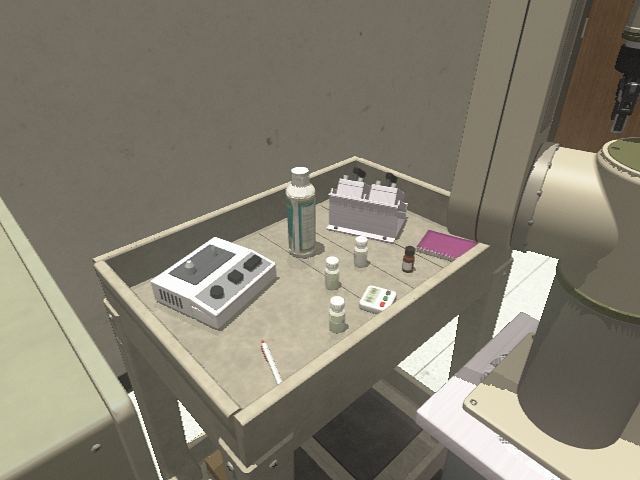

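View pics/top0.png

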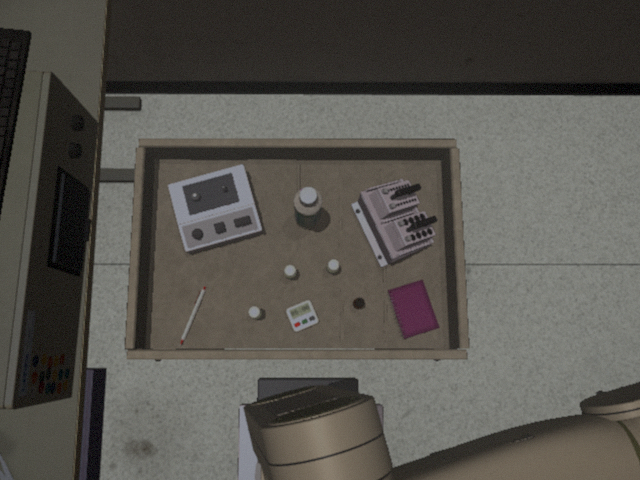

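The scene view shows the heater at left (215,280), the bottle (300,215), the rack (368,205) and three pale vials. In the top view the rack is at (400,220), with the large-well block in the bay nearer the robot (412,232) and the small-well one at (397,197). The heater is at (215,207), its thick peg at about (196,197) and its thin peg at about (225,188).

```bash
python3 - <<'E'
from h import *
z=np.load('top0.npz');p,d=z['p'],z['d']
a=cv2.resize(p[165:275,345:455],(440*1,440),interpolation=cv2.INTER_CUBIC)
b=cv2.resize(p[155:265,160:270],(440*1,440),interpolation=cv2.INTER_CUBIC)
cv2.imwrite('pics/c1.png',np.clip(np.hstack([b[:,:360*1],a])*1.5,0,255).astype(np.uint8))
K,A,o=cam('top');C=cloud(d,K,A,o)
for n,(u0,u1,v0,v1) in dict(heater=(160,270,155,265),rack=(345,455,165,275),bottle=(285,330,175,235)).items():
    q=C[v0:v1,u0:u1].reshape(-1,3)
    for lo,hi in((25,45),(50,60),(60,80),(80,130),(130,220)):
        s=q[(q[:,2]>lo)&(q[:,2]<hi)]
        if len(s)>20: print(n,lo,hi,len(s),s[:,:2].min(0).round(),s[:,:2].max(0).round(),s.mean(0).round(1))
# dark handles by height on rack
for v in range(180,262,8):
    print(v,[f"{C[v,u,0]:.0f},{C[v,u,1]:.0f},{C[v,u,2]:.0f}/{p[v,u].mean():.0f}" for u in range(356,444,8)])
# heater outline: deck white points z>20
m=((C[...,2]>15)&(C[...,2]<75));m[:,:160]=0;m[:,270:]=0;m[:155]=0;m[265:]=0
cn=max(cv2.findContours(m.astype(np.uint8),0,2)[0],key=cv2.contourArea)
print(cv2.minAreaRect(cn),cv2.boxPoints(cv2.minAreaRect(cn)))
P=C[m];print(cv2.minAreaRect(P[:,:2].astype(np.float32)))
E
```

```text
heater 25 45 749 [489. 112.] [719. 316.] [526.6 199.   40.5]
heater 50 60 3660 [515. 120.] [689. 326.] [603.9 223.1  54.2]
heater 60 80 258 [514. 135.] [664. 282.] [584.6 218.8  64.4]
rack 25 45 518 [ 436. -316.] [ 695. -111.] [ 554.4 -251.4   35.7]
rack 50 60 287 [ 434. -316.] [ 687. -111.] [ 553.3 -241.6   55.2]
rack 60 80 974 [ 433. -321.] [ 684. -110.] [ 565.5 -241.6   70.8]
rack 80 130 2818 [ 465. -321.] [ 677. -108.] [ 557.5 -187.5   98.9]
rack 130 220 67 [ 524. -230.] [ 610. -181.] [ 563.4 -205.   133.2]
bottle 25 45 50 [548. -21.] [570.  37.] [554.5   8.3  35. ]
bottle 50 60 21 [548. -20.] [570.  36.] [554.8  10.6  55.7]
bottle 60 80 51 [547. -20.] [571.  36.] [553.6   7.8  70.9]
bottle 80 130 124 [547. -21.] [574.  36.] [554.    9.3 105.7]
bottle 130 220 681 [547. -22.] [607.  37.] [569.8   7.9 173.1]
180 ['665,-108,4/87', '666,-127,0/87', '667,-146,-2/84', '667,-165,-1/80', '666,-184,2/83', '653,-196,47/106', '666,-222,1/87', '666,-241,1/87', '666,-260,4/86', '667,-280,-0/88', '668,-300,-3/85']
188 ['647,-108,-3/87', '647,-127,-1/88', '622,-135,88/99', '615,-149,113/110', '
[... 1577 characters left out ...]
-1/82']
252 ['493,-106,-4/85', '493,-124,-0/87', '492,-142,1/80', '272,19,1328/142', '481,-170,69/68', '479,-185,82/120', '477,-201,93/119', '491,-234,7/66', '493,-255,-1/78', '493,-273,-0/87', '492,-291,3/87']
260 ['473,-105,2/83', '474,-123,1/90', '474,-142,-1/91', '474,-161,0/139', '470,-175,27/53', '474,-198,0/56', '474,-216,1/70', '474,-235,0/88', '474,-253,1/87', '474,-272,2/86', '473,-290,3/83']
((214.94276428222656, 207.92822265625), (72.00203704833984, 80.29420471191406), 74.62374877929688) [[166.68681 183.86111]
 [244.10692 162.57059]
 [263.19873 231.99533]
 [185.77861 253.28586]]
((605.9201049804688, 226.93003845214844), (256.31121826171875, 233.12884521484375), 89.93489837646484)
```

View pics/c1.png

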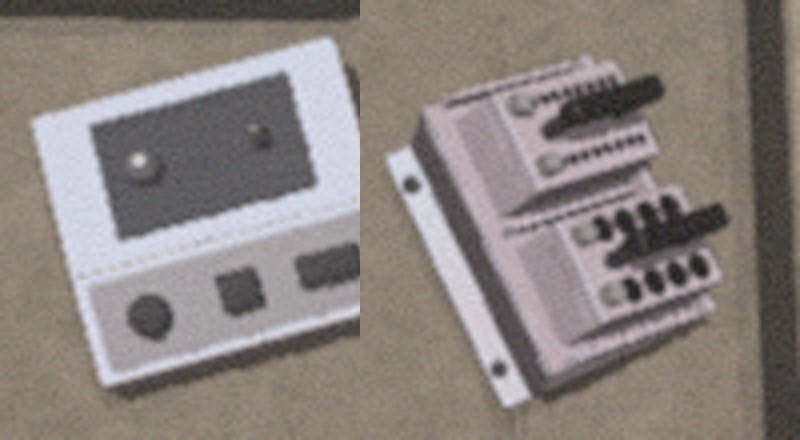

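Crop: the thick peg is at crop (145,165), the thin peg at (258,130), and the keys are round, square, bar from left to right. The near block has large wells and its studs at the left (upper) end. The heater yaw is about 17° and the rack's uphill direction is about 112°. Next I'll fly over the rack and look with the wrist camera.

```bash
A='[0.026,-0.013,-0.004,0,0,0,0.06]'
python3 -m handwheel '[[0.026,-0.013,-0.004,0,0,0,0.045],[0.026,-0.013,-0.004,0,0,0,0.045],[0.026,-0.013,-0.004,0,0,0,0.045],[0.026,-0.013,-0.004,0,0,0,0.045],[0.026,-0.013,-0.004,0,0,0,0.045],[0.026,-0.013,-0.004,0,0,0,0.045],[0.026,-0.013,-0.004,0,0,0,0.045],[0.026,-0.013,-0.004,0,0,0,0.045]]' 40
python3 -m handwheel '[[0.026,-0.013,-0.004,0,0,0,0.045],[0.026,-0.013,-0.004,0,0,0,0.045],[0.026,-0.013,-0.004,0,0,0,0.045],[0.026,-0.013,-0.004,0,0,0,0.045],[0.026,-0.013,-0.004,0,0,0,0.045],[0.026,-0.013,-0.004,0,0,0,0.045],[0.026,-0.013,-0.004,0,0,0,0.045],[0.026,-0.013,-0.004,0,0,0,0.045]]'
python3 -m handwheel '[[0,0,0,0,0,0,0.045],[0,0,0,0,0,0,0.045]]'
python3 - <<'E'
from h import *
s=r.sense();p,d=r.snapshot('wrist');np.savez('w1.npz',p=p,d=d,k=np.array(cam('wrist',s),dtype=object),allow_pickle=True);cv2.imwrite('pics/w1.png',p);print(s['tool_pos'],s['tcp_rot'],s['joint_pos'])
E
```

```text
time: 0.77
tool_pos: [362.5, -396.6, 282.1]
tcp_rot: [-180.0, 0.0, 19.5]
ft_force: [0.2, -0.1, -0.2]
finger_gap: 45.5
grip_force: 0.0
time: 1.43
tool_pos: [523.8, -229.1, 314.0]
tcp_rot: [-180.0, 0.0, 19.5]
ft_force: [0.2, -0.3, -0.9]
finger_gap: 45.1
grip_force: 0.0
time: 1.6
tool_pos: [523.7, -229.2, 313.9]
tcp_rot: [-180.0, 0.0, 19.7]
ft_force: [0.2, -1.0, -0.5]
finger_gap: 45.1
grip_force: 0.0Traceback (most recent call last):
  File "<stdin>", line 2, in <module>
ValueError: could not broadcast input array from shape (3,3) into shape (3,)
```

```bash
cat >> h.py <<'E'
import pickle
def shot(n,name='wrist'):
    s=r.sense();p,d=r.snapshot(name);pickle.dump((p,d,cam(name,s)),open(n+'.pkl','wb'));cv2.imwrite(f'pics/{n}.png',p);print(n,s['tool_pos'].round(1),s['tcp_rot'].round(2),s['joint_pos'].round(1))
def load(n): return pickle.load(open(n+'.pkl','rb'))
E
python3 -c "from h import *;shot('w1')"
python3 -m handwheel '[[0.0166,-0.025,0,0,0,0,0.045],[0.0166,-0.025,0,0,0,0,0.045],[0.0166,-0.025,0,0,0,0,0.045],[0.0166,-0.025,0,0,0,0,0.045],[0,0,0,0,0,0,0.045],[0,0,0,0,0,0,0.045]]'
python3 -c "from h import *;shot('w2')"
python3 -m handwheel '[[0.0166,-0.025,0,0,0,0,0.045],[0.0166,-0.025,0,0,0,0,0.045],[0.0166,-0.025,0,0,0,0,0.045],[0.0166,-0.025,0,0,0,0,0.045],[0.0166,-0.025,0,0,0,0,0.045],[0.0166,-0.025,0,0,0,0,0.045]]'
python3 -m handwheel '[[0.0166,-0.025,0,0,0,0,0.045],[0.0166,-0.025,0,0,0,0,0.045],[0.0166,-0.025,0,0,0,0,0.045],[0,0,0,0,0,0,0.045],[0,0,0,0,0,0,0.045]]'
python3 -c "from h import *;shot('w3')"
python3 -m handwheel '[[0.0166,-0.025,0,0,0,0,0.045],[0.0166,-0.025,0,0,0,0,0.045],[0.0166,-0.025,0,0,0,0,0.045],[0,0,0,0,0,0,0.045],[0,0,0,0,0,0,0.045]]'
python3 -c "from h import *;shot('w4')
a=[cv2.resize(cv2.imread(f'pics/w{i}.png'),(400,300)) for i in(1,2,3,4)];cv2.imwrite('pics/w1234.png',np.vstack([np.hstack(a[:2]),np.hstack(a[2:])]))"
```

```text
w1 [ 523.  -230.1  313.7] [-1.7997e+02  6.0000e-02  1.9610e+01] [-28.9   2.1  84.4  -0.   93.6  41.5]
time: 2.2
tool_pos: [551.9, -113.8, 314.0]
tcp_rot: [-180.0, 0.0, 19.6]
ft_force: [0.2, 0.2, -0.6]
finger_gap: 45.0
grip_force: 0.0
w2 [ 551.9 -113.8  314. ] [-1.800e+02  3.000e-02  1.958e+01] [-16.9   0.8  85.7  -0.   93.6  53.6]
time: 2.75
tool_pos: [596.2, 59.7, 314.2]
tcp_rot: [180.0, 0.0, 19.4]
ft_force: [0.4, -1.6, 0.2]
finger_gap: 45.3
grip_force: 0.0
time: 3.17
tool_pos: [618.1, 147.5, 313.6]
tcp_rot: [180.0, 0.1, 19.5]
ft_force: [0.0, -0.5, -0.1]
finger_gap: 44.9
grip_force: 0.0
w3 [618.1 147.5 313.6] [1.7999e+02 6.0000e-02 1.9540e+01] [ 8.8 12.1 73.6 -0.  94.4 79.3]
time: 3.63
tool_pos: [640.1, 234.4, 313.7]
tcp_rot: [180.0, 0.1, 19.5]
ft_force: [1.0, -0.3, -0.8]
finger_gap: 45.2
grip_force: 0.0
w4 [640.1 234.4 313.7] [1.7997e+02 6.0000e-02 1.9510e+01] [15.8 19.5 64.8 -0.  95.7 86.3]
```

View pics/w1234.png

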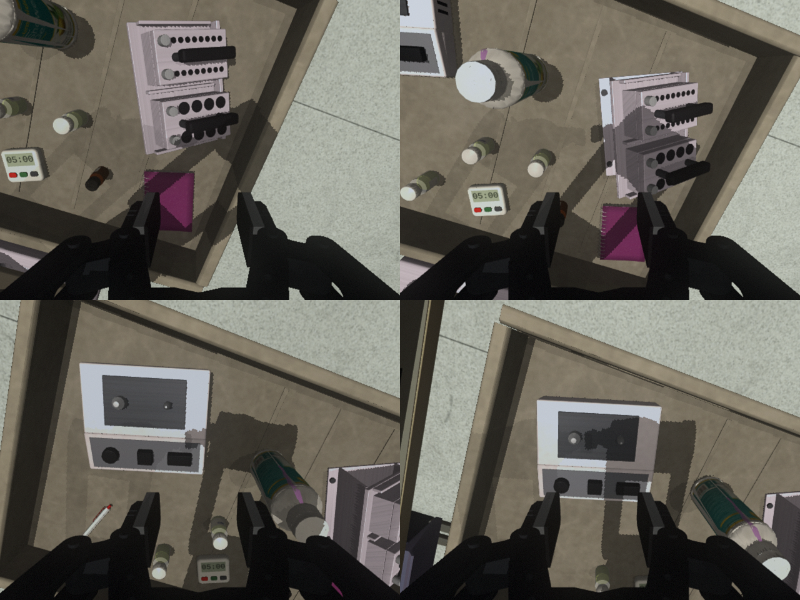

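The wrist mosaic (half-size panels) shows the rack blocks in w1: small wells at about (187,55), large wells at about (190,115), handle bar at (208,124). In w3 the heater's thick peg is at (118,103) and the thin one at (168,105), with the keys round, square, bar at (110,156), (145,157), (180,159).

```bash
python3 - <<'E'
from h import *
for n in('w3','w4'):
    p,d,(K,A,o)=load(n);C=cloud(d,K,A,o);g=p.mean(2)
    inh=(C[...,0]>480)&(C[...,0]<730)&(C[...,1]>100)&(C[...,1]<340)
    # pegs
    m=(inh&(C[...,2]>66)&(C[...,2]<90)&(C[...,0]>560)).astype(np.uint8)
    nn,l,st,ce=cv2.connectedComponentsWithStats(m)
    for i in range(1,nn):
        if st[i,4]>15:
            q=C[l==i];print(n,'hi',st[i,4],ce[i].round(1),q.mean(0).round(1),q[:,2].max().round(1))
    # dark blobs on heater (plate, keys)
    hm=(inh&(C[...,2]>12)).astype(np.uint8)
    m=((g<75)&(hm>0)).astype(np.uint8);m=cv2.morphologyEx(m,cv2.MORPH_OPEN,np.ones((3,3)))
    nn,l,st,ce=cv2.connectedComponentsWithStats(m)
    for i in range(1,nn):
        if st[i,4]>250:
            q=C[l==i];print(n,'dark',st[i],ce[i].round(1),np.median(q,0).round(1),cv2.minAreaRect(q[:,:2].astype(np.float32)))
    q=C[(hm>0)&(abs(C[...,2]-55)<4)];print(n,'deck',np.median(q[:,2]),cv2.minAreaRect(q[:,:2].astype(np.float32)))
for n in('w1','w2'):
    p,d,(K,A,o)=load(n);C=cloud(d,K,A,o);g=p.mean(2)
    inr=(C[...,0]>440)&(C[...,0]<670)&(C[...,1]>-330)&(C[...,1]<-110)
    m=(inr&(g<45)&(C[...,2]>70)).astype(np.uint8);m=cv2.morphologyEx(m,cv2.MORPH_OPEN,np.ones((7,7)))
    nn,l,st,ce=cv2.connectedComponentsWithStats(m)
    for i in range(1,nn):
        if st[i,4]>200:
            q=C[l==i];c=np.median(q,0);w,v=np.linalg.eigh(np.cov((q-c).T));e=v[:,2]*np.sign(v[1,2])
            print(n,'bar',st[i],ce[i].round(1),c.round(1),e.round(3),np.degrees(np.arctan2(e[1],e[0])).round(1),np.degrees(np.arcsin(e[2])).round(1),np.percentile((q-c)@e,[1,99]).round(1), np.sqrt(w).round(1))
E
```

```text
w3 hi 4625 [295.   47.4] [723.9 202.8  82.5] 86.7
w3 hi 368 [189.3 164.7] [610.  258.9  75.3] 81.9
w3 hi 115 [266.9 169.2] [628.  196.8  74.4] 81.5
w3 dark [ 142    0  274  103 2030] [275.2  49.7] [719.2 221.8  56.7] ((706.6036376953125, 220.02630615234375), (239.9067840576172, 27.39958953857422), 89.74650573730469)
w3 dark [ 166  152  117   53 3723] [218.3 182.8] [598.  236.1  56.3] ((617.3538208007812, 212.91543579101562), (69.43828582763672, 153.8166961669922), 38.95258331298828)
w3 dark [162 235  30  27 629] [176.6 248.3] [527.5 254.9  58.9] ((598.6412353515625, 216.79345703125), (26.341463088989258, 205.55343627929688), 62.62038803100586)
w3 dark [219 238  28  27 683] [232.1 251.2] [542.  205.4  58.8] ((607.155029296875, 198.8297119140625), (29.22643280029297, 175.22740173339844), 83.86279296875)
w3 dark [267 243  41  24 885] [287.  254.2] [556.3 156.4  59. ] ((613.5665283203125, 172.97091674804688), (153.47406005859375, 38.886741638183594), 15.638792991638184)
w3 dark [    0   308   612   172 46033] [306.3 421.4] [627.1 163.3 355.1] ((626.9903564453125, 151.21910095214844), (94
[... 1510 characters left out ...]
 3.2  3.6 30.6]
w1 bar [ 291  181   90   47 2400] [332.8 201. ] [ 534.7 -237.2  113.2] [0.137 0.355 0.925] 69.0 67.6 [-49.1  28. ] [ 5.9 19.  27.2]
w1 bar [    0   308   640   172 46765] [315.9 424.3] [ 532.4 -220.9  355.9] [-0.336  0.942 -0.007] 109.6 -0.4 [-62.8  53.3] [ 6.6 18.3 38. ]
w2 bar [ 436  164   64   31 1253] [467.4 177.9] [ 613.4 -209.7  118.6] [-0.347  0.742  0.574] 115.1 35.0 [-34.1  31.6] [ 3.4  4.9 19.7]
w2 bar [ 423  255   73   41 1629] [459. 275.] [ 540.6 -238.8  118.8] [-0.332  0.724  0.604] 114.6 37.2 [-37.4  30.8] [ 4.1  7.9 22.5]
w2 bar [  322   309   318   171 23092] [473.  424.1] [ 573.6 -145.4  356. ] [-0.218  0.019 -0.976] 174.9 -77.4 [-22.7  50.8] [ 5.6 14.2 17.3]
```

```bash
python3 - <<'E'
from h import *
from scipy.optimize import minimize_scalar
for n in('w1','w2'):
    p,d,(K,A,o)=load(n);d=cv2.medianBlur(d,5);C=cloud(d,K,A,o);g=p.mean(2)
    inr=(C[...,0]>440)&(C[...,0]<670)&(C[...,1]>-330)&(C[...,1]<-110)
    # block/plate surfaces: plane normals by local fit of light pixels
    q=C[inr&(g>90)&(C[...,2]>60)]
    rng=np.random.default_rng(0);best=(0,)
    for _ in range(1500):
        a=q[rng.choice(len(q),3,False)];nv=np.cross(a[1]-a[0],a[2]-a[0]);L=np.linalg.norm(nv)
        if L<300: continue
        nv/=L;nv*=np.sign(nv[2]);
        if not .75<nv[2]<.92: continue
        c=(abs((q-a[0])@nv)<1.5).sum()
        if c>best[0]: best=(c,nv,a[0])
    i=abs((q-best[2])@best[1])<2.5;s=q[i];c0=s.mean(0);nv=np.linalg.svd(s-c0,full_matrices=False)[2][2];nv*=np.sign(nv[2])
    print(n,'plane',i.sum(),c0.round(1),nv.round(3),'tilt',np.degrees(np.arccos(nv[2])).round(1),'uphill',np.degrees(np.arctan2(-nv[1],-nv[0])).round(1))
    # bars: points 18..32 above top plane
    h=(C-c0)@nv
    for nm,sel in(('large',C[...,0]<575),('small',C[...,0]>575)):
        m=(inr&(h>20)&(h<40)&(g<70)&sel).astype(np.uint8)
        nn,l,st,ce=cv2.connectedComponentsWithStats(m);k=1+np.argmax(st[1:,4]);b=C[l==k];hb=h[l==k]
        b=b[hb>np.percentile(hb,60)-6]
        (cx,cy),(w,hh),an=cv2.minAreaRect(b[:,:2].astype(np.float32));cen=np.array([cx,cy])
        e=np.linalg.svd(b-b.mean(0),full_matrices=False)[2][0];e*=np.sign(e[1])
        t=(b-b.mean(0))@e;mid=np.percentile(t,[2,98])
        print(nm,len(b),'mean',b.mean(0).round(1),'h',np.percentile(hb,[50,90]).round(1),'dir',e.round(3),'yaw',np.degrees(np.arctan2(e[1],e[0])).round(1),'tilt',np.degrees(np.arcsin(e[2])).round(1),'ext',mid.round(1),'mid',(b.mean(0)+e*mid.mean()).round(1))
    # white base strip edge
    m=(inr&(g>120)&(C[...,2]<12)).astype(np.uint8)
    nn,l,st,ce=cv2.connectedComponentsWithStats(m);k=1+np.argmax(st[1:,4]);b=C[l==k]
    print('strip',st[k],cv2.minAreaRect(b[:,:2].astype(np.float32)))
E
```

```text
w1 plane 9303 [ 578.4 -197.9   95.4] [ 0.217 -0.482  0.849] tilt 31.9 uphill 114.2
large 1651 mean [ 512.6 -319.9   81.8] h [30.5 37.9] dir [ 0.986  0.135 -0.096] yaw 7.8 tilt -5.5 ext [-50.7  58.5] mid [ 516.5 -319.4   81.5]
small 1829 mean [ 610.8 -209.1  120.2] h [33.8 34.2] dir [-0.353  0.778  0.519] yaw 114.4 tilt 31.3 ext [-36.5  31.4] mid [ 611.7 -211.1  118.9]
strip [240  32   4   1   4] ((631.5880737304688, -116.52232360839844), (0.06911702454090118, 2.876192331314087), 17.412919998168945)
w2 plane 5817 [ 584.9 -194.9   95.5] [ 0.218 -0.482  0.849] tilt 31.9 uphill 114.3
large 1191 mean [ 540.1 -239.9  120. ] h [33.1 34.1] dir [-0.352  0.78   0.517] yaw 114.3 tilt 31.1 ext [-36.8  30.6] mid [ 541.2 -242.3  118.4]
small 1106 mean [ 622.7 -313.3   57.7] h [30.3 38. ] dir [ 0.967  0.    -0.255] yaw 0.0 tilt -14.8 ext [-47.4  46.8] mid [ 622.4 -313.3   57.7]
strip [321 130  19  74 866] ((571.7844848632812, -117.7569808959961), (71.67411804199219, 17.133485794067383), 24.1883602142334)
```

```bash
cat >> h.py <<'E'
def goal(pos,yaw,tilt=0):
    s=r.sense();W=R.from_euler('xyz',s['tcp_rot'],degrees=True)
    y,t=np.radians([yaw,tilt]);x=np.array([np.cos(y)*np.cos(t),np.sin(y)*np.cos(t),np.sin(t)])
    z=-np.array([-np.cos(y)*np.sin(t),-np.sin(y)*np.sin(t),np.cos(t)])
    G=R.from_matrix(np.stack([x,np.cross(z,x),z],1));dp=np.array(pos)-s['tool_pos']
    print('t',s['time'],'pos',s['tool_pos'].round(1),'rpy',s['tcp_rot'].round(2),'j',s['joint_pos'].round(0),'f',s['ft_force'].round(1))
    print('  shift now-axes',W.inv().apply(dp).round(1),'| goal-axes',G.inv().apply(dp).round(1),'| rotvec',(W.inv()*G).as_rotvec(degrees=True).round(2))
E
python3 -c "
from h import *
goal([575,-290,314],114.2,32)"
```

```text
t 3.6833 pos [640.1 233.6 314. ] rpy [1.7996e+02 5.0000e-02 1.9450e+01] j [16. 19. 65. -0. 96. 86.] f [ 0.1 -1.1 -0.1]
  shift now-axes [-235.7  472.     0.5] | goal-axes [-382.3 -274.  -239. ] | rotvec [ 26.39  24.36 -92.04]
```

```bash
python3 -m handwheel '[[-0.0147,0.0295,0,0,0,0,0.045],[-0.0147,0.0295,0,0,0,0,0.045],[-0.0147,0.0295,0,0,0,0,0.045],[-0.0147,0.0295,0,0,0,0,0.045],[-0.0147,0.0295,0,0,0,0,0.045],[-0.0147,0.0295,0,0,0,0,0.045],[-0.0147,0.0295,0,0,0,0,0.045],[-0.0147,0.0295,0,0,0,0,0.045]]'
python3 -m handwheel '[[-0.0147,0.0295,0,0,0,0,0.045],[-0.0147,0.0295,0,0,0,0,0.045],[-0.0147,0.0295,0,0,0,0,0.045],[-0.0147,0.0295,0,0,0,0,0.045],[-0.0147,0.0295,0,0,0,0,0.045],[-0.0147,0.0295,0,0,0,0,0.045],[-0.0147,0.0295,0,0,0,0,0.045],[-0.0147,0.0295,0,0,0,0,0.045]]'
python3 -m handwheel '[[0,0,0,1.65,1.52,-5.75,0.045],[0,0,0,1.65,1.52,-5.75,0.045],[0,0,0,1.65,1.52,-5.75,0.045],[0,0,0,1.65,1.52,-5.75,0.045],[0,0,0,1.65,1.52,-5.75,0.045],[0,0,0,1.65,1.52,-5.75,0.045],[0,0,0,1.65,1.52,-5.75,0.045],[0,0,0,1.65,1.52,-5.75,0.045]]'
python3 -m handwheel '[[0,0,0,1.65,1.52,-5.75,0.045],[0,0,0,1.65,1.52,-5.75,0.045],[0,0,0,1.65,1.52,-5.75,0.045],[0,0,0,1.65,1.52,-5.75,0.045],[0,0,0,1.65,1.52,-5.75,0.045],[0,0,0,1.65,1.52,-5.75,0.045],[0,0,0,1.65,1.52,-5.75,0.045],[0,0,0,1.65,1.52,-5.75,0.045]]'
python3 -m handwheel '[[0,0,0,0,0,0,0.045],[0,0,0,0,0,0,0.045]]'
python3 -c "
from h import *
n=np.array([.217,-.483,.848])
goal(np.array([539.7,-238.4,112.7])+110*n,114.2,32)"
```

```text
time: 4.35
tool_pos: [606.6, -30.3, 314.8]
tcp_rot: [179.9, -0.0, 19.4]
ft_force: [0.1, 0.8, 0.3]
finger_gap: 45.2
grip_force: 0.0
time: 5.02
tool_pos: [573.7, -291.7, 314.9]
tcp_rot: [179.9, 0.0, 19.4]
ft_force: [0.8, 0.6, 0.5]
finger_gap: 45.0
grip_force: 0.0
time: 5.68
tool_pos: [574.0, -290.3, 315.0]
tcp_rot: [-172.7, -16.0, 65.0]
ft_force: [1.2, 0.4, -0.2]
finger_gap: 44.8
grip_force: 0.0
time: 6.35
tool_pos: [574.1, -290.4, 314.8]
tcp_rot: [179.9, -32.1, 114.4]
ft_force: [0.6, -0.1, -0.3]
finger_gap: 45.1
grip_force: 0.0
time: 6.52
tool_pos: [575.1, -289.7, 313.7]
tcp_rot: [-179.9, -32.0, 113.9]
ft_force: [1.0, 0.0, 0.1]
finger_gap: 45.1
grip_force: 0.0
t 6.5167 pos [ 575.1 -289.7  313.7] rpy [-179.9   -32.02  113.91] j [-39.  40.  43.  17. 125. -56.] f [1.  0.  0.1]
  shift now-axes [-54.6 -11.1  92.9] | goal-axes [-54.5 -11.2  92.9] | rotvec [ 0.06 -0.02 -0.25]
```

```bash
python3 -m handwheel '[[-0.0136,-0.0028,0.0232,0,0,0,0.045],[-0.0136,-0.0028,0.0232,0,0,0,0.045],[-0.0136,-0.0028,0.0232,0,0,0,0.045],[-0.0136,-0.0028,0.0232,0,0,0,0.045],[0,0,0,0,0,0,0.045],[0,0,0,0,0,0,0.045]]'
python3 - <<'E'
from h import *
shot('w5');goal([539.7,-238.4,112.7],114.2,32)
s=r.sense();W=R.from_euler('xyz',s['tcp_rot'],degrees=True).as_matrix()
p,d,(K,A,o)=load('w5');C=(cloud(cv2.medianBlur(d,5),K,A,o)-s['tool_pos'])@W
g=p.mean(2);m=((abs(C[...,1])<35)&(C[...,2]>95)&(C[...,2]<112)&(abs(C[...,0])<60)).astype(np.uint8)
nn,l,st,ce=cv2.connectedComponentsWithStats(m);k=1+np.argmax(st[1:,4]);b=C[l==k]
print(st[k],'tool xyz',np.percentile(b,[2,50,98],axis=0).round(1),cv2.minAreaRect(b[:,:2].astype(np.float32)))
E
```

```text
time: 7.02
tool_pos: [563.0, -289.9, 206.3]
tcp_rot: [-179.9, -32.2, 114.0]
ft_force: [0.9, -0.5, 1.0]
finger_gap: 45.2
grip_force: 0.0
w5 [ 563.  -289.9  206.3] [-179.86  -32.16  113.98] [-39.4  39.9  54.4  15.1 114.4 -60.6]
t 7.0667 pos [ 564.1 -290.4  208.4] rpy [180.   -31.98 114.1 ] j [-39.  40.  54.  15. 114. -61.] f [ 0.9 -0.3 -0.4]
  shift now-axes [ -2.   -1.  111.6] | goal-axes [ -2.1  -0.9 111.6] | rotvec [ 0.05  0.02 -0.08]
[ 301  197   26  123 3031] tool xyz [[-37.6  -9.6 103. ]
 [ -1.7  -2.9 103.5]
 [ 30.6   3.8 106.5]] ((-4.504779815673828, -2.7747559547424316), (71.64716339111328, 14.021547317504883), 0.6909598708152771)
```

View pics/w5.png

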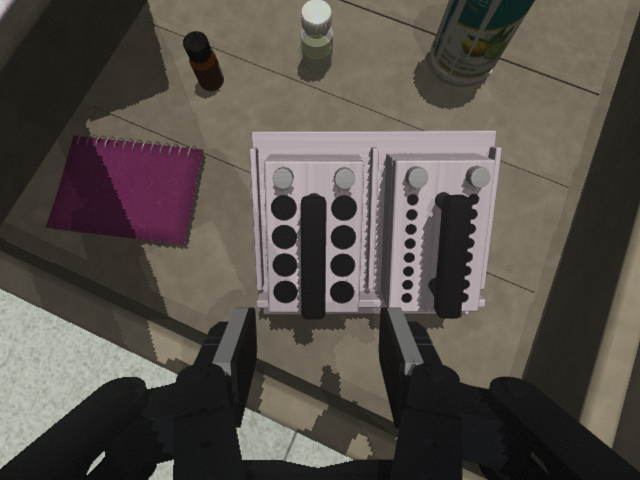

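The view shows the large-well block, its handle bar at (313,256), lined up between the open fingers (243 and 395). The bar sits at tool (-3.7,-2.7,110).

```bash
python3 -m handwheel '[[-0.0035,-0.0025,0.02,0,0,0,0.045],[0,0,0.02,0,0,0,0.045],[0,0,0.02,0,0,0,0.045],[0,0,0.015,0,0,0,0.045],[0,0,0.01,0,0,0,0.045]]'
python3 -m handwheel '[[0,0,0.01,0,0,0,0.045],[0,0,0.01,0,0,0,0.045],[0,0,0.005,0,0,0,0.045],[0,0,0,0,0,0,0.045]]'
python3 -m handwheel '[[0,0,0,0,0,0,0.01],[0,0,0,0,0,0,0],[0,0,0,0,0,0,0],[0,0,0,0,0,0,0],[0,0,0,0,0,0,0],[0,0,0,0,0,0,0]]' 80
```

```text
time: 7.48
tool_pos: [545.4, -252.6, 134.4]
tcp_rot: [179.9, -31.9, 114.2]
ft_force: [0.1, -0.4, 0.6]
finger_gap: 44.9
grip_force: 0.0
time: 7.82
tool_pos: [539.1, -239.9, 111.2]
tcp_rot: [-180.0, -32.1, 114.2]
ft_force: [0.1, 0.3, -0.8]
finger_gap: 44.6
grip_force: 0.0
time: 8.32
tool_pos: [539.7, -241.1, 112.2]
tcp_rot: [180.0, -31.9, 114.2]
ft_force: [1.9, -3.9, 2.4]
finger_gap: 12.6
grip_force: 78.6
```

```bash
python3 -m handwheel '[[0,0,-0.004,0,0,0,0],[0,0,-0.008,0,0,0,0],[0,0,-0.012,0,0,0,0],[0,0,-0.016,0,0,0,0],[0,0,-0.02,0,0,0,0],[0,0,-0.02,0,0,0,0],[0,0,-0.02,0,0,0,0],[0,0,-0.02,0,0,0,0]]'
python3 -m handwheel '[[0,0,-0.015,0,0,0,0],[0,0,-0.015,0,0,0,0],[0,0,0,0,0,0,0],[0,0,0,0,0,0,0]]'
python3 -c "
from h import *
shot('w6');goal([500,-230,250],106.1,0)"
```

```text
time: 8.98
tool_pos: [565.5, -298.8, 214.1]
tcp_rot: [-180.0, -32.1, 114.2]
ft_force: [0.1, 0.4, -4.9]
finger_gap: 12.6
grip_force: 78.1
time: 9.32
tool_pos: [572.3, -313.4, 239.0]
tcp_rot: [180.0, -32.0, 114.3]
ft_force: [0.7, -0.0, -3.8]
finger_gap: 12.9
grip_force: 78.2
w6 [ 572.3 -313.4  239. ] [179.95 -31.96 114.26] [-40.2  42.7  46.8  15.2 119.  -60.5]
t 9.3667 pos [ 571.9 -312.8  238. ] rpy [-179.99  -32.07  114.24] j [-40.  43.  47.  15. 119. -60.] f [-0.1  0.4 -4. ]
  shift now-axes [ 95.4 -31.6  45.6] | goal-axes [ 99.5 -46.1 -12. ] | rotvec [ -2.29 -32.01   7.93]
```

View pics/w6.png

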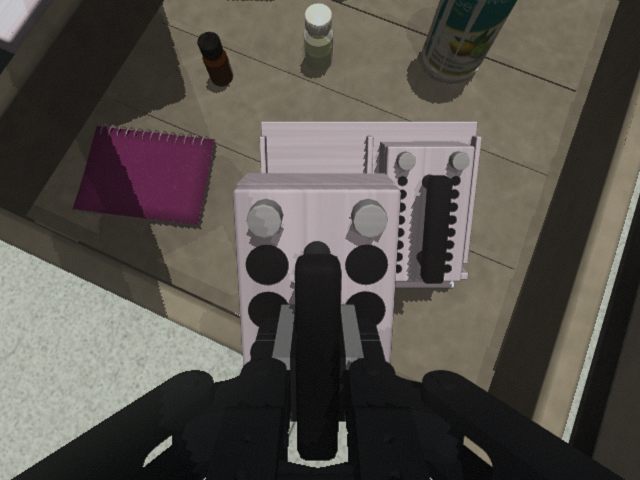

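The picture shows the block held squarely by its bar, studs at (264,217) and (369,217), rack bay empty, other block undisturbed. Next I'll level it and go over to the heater.

```bash
python3 -m handwheel '[[0,0,0,-0.38,-5.33,1.32,0],[0,0,0,-0.38,-5.33,1.32,0],[0,0,0,-0.38,-5.33,1.32,0],[0,0,0,-0.38,-5.33,1.32,0],[0,0,0,-0.38,-5.33,1.32,0],[0,0,0,-0.38,-5.33,1.32,0],[0,0,0,0,0,0,0],[0,0,0,0,0,0,0]]'
python3 - <<'E'
from h import *
p,d,(K,A,o)=load('w6')
s={'tool_pos':np.array([572.1,-313.1,238.5]),'tcp_rot':[180,-32.0,114.25]}
W=R.from_euler('xyz',s['tcp_rot'],degrees=True).as_matrix()
C=(cloud(cv2.medianBlur(d,5),K,A,o)-s['tool_pos'])@W;g=p.mean(2)
q=C[(g>90)&(abs(C[...,2]-27)<6)&(abs(C[...,0])<70)&(abs(C[...,1])<45)]
c0=q.mean(0);nv=np.linalg.svd(q-c0,full_matrices=False)[2][2];nv*=-np.sign(nv[2])
print('top plane',len(q),c0.round(1),nv.round(3),'ext',np.percentile(q,[.5,1,2,98,99,99.5],axis=0).round(1))
u=C[(abs(C[...,2]-17)<5)&(C[...,0]>20)&(C[...,0]<60)&(abs(C[...,1])<40)&(g>60)]
for sg in(-1,1):
    w=u[u[:,1]*sg>8];print('stud',len(w),np.median(w,0).round(1),np.percentile(w,[3,97],axis=0).round(1))
r2=[600,-10,320]
goal([540,-200,330],106.1,0);goal([619.1,228.6,330],106.1,0)
E
```

```text
time: 10.03
tool_pos: [570.8, -310.5, 237.6]
tcp_rot: [-179.9, -0.3, 106.3]
ft_force: [0.1, -0.7, -3.5]
finger_gap: 12.6
grip_force: 78.4
top plane 11952 [30.8  0.3 26.2] [ 0.015  0.011 -1.   ] ext [[-17.  -29.6  23.1]
 [-15.1 -29.4  24.5]
 [-12.  -29.1  25.2]
 [ 51.1  29.4  30.4]
 [ 51.1  29.7  32. ]
 [ 51.2  29.9  32.4]]
stud 1019 [ 43.  -17.4  15.9] [[ 37.4 -22.5  15.6]
 [ 47.8 -12.4  20.6]]
stud 1011 [42.9 18.  16.4] [[37.2 13.  16. ]
 [47.8 23.3 20.6]]
t 10.0333 pos [ 570.8 -310.5  237.6] rpy [-179.91   -0.26  106.27] j [-33.  16.  77.   0.  87. -49.] f [ 0.1 -0.7 -3.5]
  shift now-axes [115.1   1.2 -91.8] | goal-axes [114.7   1.  -92.4] | rotvec [-0.09 -0.26  0.17]
t 10.0333 pos [ 570.8 -310.5  237.6] rpy [-179.91   -0.26  106.27] j [-33.  16.  77.   0.  87. -49.] f [ 0.1 -0.7 -3.5]
  shift now-axes [504.4 197.3 -90.4] | goal-axes [504.6 195.9 -92.4] | rotvec [-0.09 -0.26  0.17]
```

```bash
python3 -m handwheel '[[0,0,-0.03,0,0,0,0],[0,0,-0.03,0,0,0,0],[0,0,-0.03,0,0,0,0],[0.0315,0.0123,0,0,0,0,0],[0.0315,0.0123,0,0,0,0,0],[0.0315,0.0123,0,0,0,0,0],[0.0315,0.0123,0,0,0,0,0],[0.0315,0.0123,0,0,0,0,0]]'
python3 -m handwheel '[[0.0315,0.0123,0,0,0,0,0],[0.0315,0.0123,0,0,0,0,0],[0.0315,0.0123,0,0,0,0,0],[0.0315,0.0123,0,0,0,0,0],[0.0315,0.0123,0,0,0,0,0],[0.0315,0.0123,0,0,0,0,0],[0.0315,0.0123,0,0,0,0,0],[0.0315,0.0123,0,0,0,0,0]]'
python3 -m handwheel '[[0.0315,0.0123,0,0,0,0,0],[0.0315,0.0123,0,0,0,0,0],[0.0315,0.0123,0,0,0,0,0],[0,0,0,0,0,0,0],[0,0,0,0,0,0,0]]'
python3 -c "
from h import *
goal([619.4,227.6,230],106.1,0)"
```

```text
time: 10.7
tool_pos: [587.3, -143.7, 328.1]
tcp_rot: [-179.9, -0.2, 106.1]
ft_force: [0.7, 0.2, -3.2]
finger_gap: 13.0
grip_force: 78.7
time: 11.37
tool_pos: [612.2, 126.0, 328.1]
tcp_rot: [-179.8, -0.1, 106.1]
ft_force: [0.7, 0.9, -3.3]
finger_gap: 12.5
grip_force: 78.7
time: 11.78
tool_pos: [621.1, 227.6, 327.2]
tcp_rot: [-179.8, -0.1, 106.3]
ft_force: [0.5, -0.2, -4.0]
finger_gap: 12.8
grip_force: 78.9
t 11.7833 pos [621.1 227.6 327.2] rpy [-1.7975e+02 -1.0000e-01  1.0631e+02] j [16. 16. 67.  0. 97. -1.] f [ 0.5 -0.2 -4. ]
  shift now-axes [ 0.3 -1.2 97.2] | goal-axes [ 0.5 -1.7 97.2] | rotvec [-0.25 -0.1   0.21]
```

```bash
python3 -m handwheel '[[0.0005,-0.0015,0.035,0,0,0,0],[0,0,0.035,0,0,0,0],[0,0,0.035,0,0,0,0],[0,0,0.03,0,0,0,0],[0,0,0,-0.2,0,0,0],[0,0,0,0,0,0,0]]'
python3 - <<'E'
from h import *
shot('t1','top');shot('s1','scene');goal([619.4,227.6,120],106.1,0)
K,A,o=cam('top')
p0=np.load('top0.npz')['p'];g0=p0.mean(2)
cv2.imwrite('pics/t1c.png',np.hstack([cv2.resize(x[155:265,160:270],(400,400),interpolation=cv2.INTER_CUBIC) for x in(p0,cv2.imread('pics/t1.png'))]))
# pegs in top0: bright against dark plate
for nm,(u,v) in dict(thick=(196,196),thin=(225,188)).items():
    b=g0[v-8:v+9,u-8:u+9];bg=np.median(b);w=np.clip(b-bg-12,0,None);yy,xx=np.mgrid[v-8:v+9,u-8:u+9]
    cu,cv_=(w*xx).sum()/w.sum(),(w*yy).sum()/w.sum();print(nm,(round(cu,2),round(cv_,2)),onz(cu,cv_,76,K,A,o).round(1))
# dark plate quad and keys
m=((g0<75)).astype(np.uint8);m[:, :160]=0;m[:,265:]=0;m[:165]=0;m[250:]=0
nn,l,st,ce=cv2.connectedComponentsWithStats(m)
for i in range(1,nn):
    if st[i,4]>60: print('dark',st[i],onz(*ce[i],55 if st[i,4]>500 else 58,K,A,o).round(1))
E
```

```text
time: 12.28
tool_pos: [618.4, 224.2, 191.2]
tcp_rot: [-179.8, -0.0, 106.0]
ft_force: [0.5, 0.0, -3.6]
finger_gap: 12.4
grip_force: 79.0
t1 [618.4 224.2 191.2] [-1.7982e+02 -3.0000e-02  1.0604e+02] [15.5 18.3 79.   0.  82.9 -0.6]
s1 [620.1 224.9 194.6] [ 1.7985e+02 -2.0000e-02  1.0605e+02] [15.5 18.1 78.8  0.  82.9 -0.6]
t 12.3833 pos [621.2 225.5 196.5] rpy [ 1.7964e+02 -1.0000e-02  1.0606e+02] j [15. 18. 79.  0. 83. -1.] f [ 1.2  0.6 -2.2]
  shift now-axes [ 2.5 -1.6 76.5] | goal-axes [ 2.5 -1.1 76.5] | rotvec [ 0.36 -0.01 -0.04]
thick (np.float64(194.12), np.float64(194.6)) [609.4 261.   76. ]
thin (np.float64(228.08), np.float64(183.35)) [635.5 186.   76. ]
dark [196 171  69  79 504] [545.  155.3  55. ]
dark [ 183  174   55   40 1414] [617.3 227.8  55. ]
dark [234 216  18  12 144] [552.4 154.5  58. ]
dark [214 222  12  12 107] [538.2 204.6  58. ]
dark [192 229  11  11  98] [523.5 254.3  58. ]
```

View pics/t1c.png

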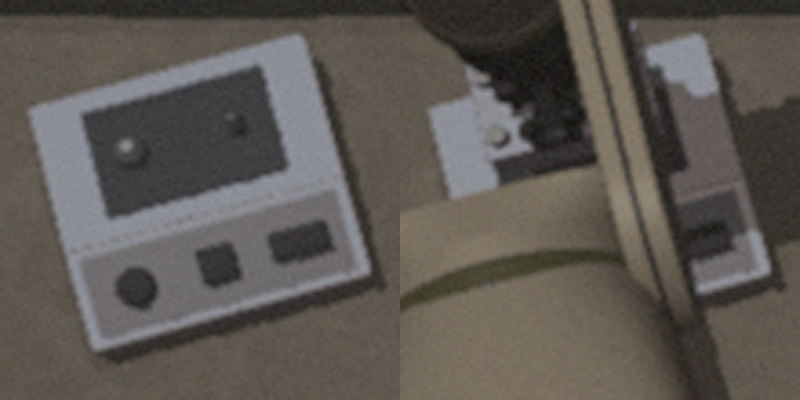

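View pics/s1.png

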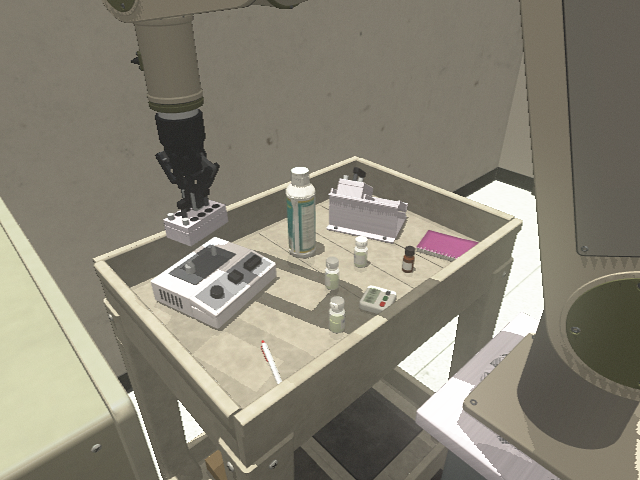

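The hover picture shows the block level above the deck, studs towards the thick peg; the top view is mostly blocked by the arm. I'll refine the dock position from the w3/w4 data.

```bash
python3 -m handwheel '[[0,0,0,0,0,0,0],[0,0,0,0,0,0,0],[0,0,0,0,0,0,0],[0,0,0,0,0,0,0]]'
python3 - <<'E'
from h import *
ex=np.array([np.cos(np.radians(16.1)),np.sin(np.radians(16.1))]);ey=np.array([-ex[1],ex[0]]);c=np.array([619.1,228.6])
for n in('w3','w4'):
    p,d,(K,A,o)=load(n);C=cloud(cv2.medianBlur(d,3),K,A,o);g=p.mean(2)
    X=(C[...,:2]-c)@ex;Y=(C[...,:2]-c)@ey;Z=C[...,2]
    for nm,y in(('thick',33),('thin',-33)):
        b=(abs(X)<16)&(abs(Y-y)<16)
        for lo in(64,70,76,78):
            s=b&(Z>lo)&(Z<90)
            if s.sum()>5: print(n,nm,lo,s.sum(),'X',X[s].mean().round(1),'Y',Y[s].mean().round(1),'ext',np.percentile(X[s],[3,97]).round(1),np.percentile(Y[s],[3,97]).round(1),'zmax',np.percentile(Z[s],98).round(1))
    D=(abs(Z-54)<3)&(abs(X)<70)&(abs(Y)<110)
    # deck edges: per-row extents
    for y in(-60,-45,45,60):
        s=D&(abs(Y-y)<4);print(n,'back edge at Y',y,np.percentile(X[s],99).round(1),end=' ')
    for x in(0,20,40):
        s=D&(abs(X-x)<4);print('sides at X',x,np.percentile(Y[s],[.5,99.5]).round(1),end=' ')
    # plate
    s=(Z>50)&(Z<60)&(abs(X)<60)&(abs(Y)<75)&(g<110);print('\nplate',np.percentile(X[s&(abs(Y)<20)],[1,99]).round(1))
goal([619.4,227.6,120],106.1,0)
E
```

```text
time: 12.72
tool_pos: [620.2, 226.1, 195.3]
tcp_rot: [179.7, 0.0, 106.1]
ft_force: [0.2, 0.4, -4.4]
finger_gap: 12.4
grip_force: 79.0
w3 thick 64 381 X -0.2 Y 31.6 ext [-8.4  6.9] [25.2 39.7] zmax 80.4
w3 thick 70 336 X -0.5 Y 32.1 ext [-8.4  6.4] [25.6 40.1] zmax 80.4
w3 thick 76 155 X -0.9 Y 32.9 ext [-6.   3.8] [28.2 38.2] zmax 80.7
w3 thick 78 116 X -1.1 Y 33.1 ext [-5.7  3.1] [29.3 37.4] zmax 80.8
w3 thin 64 119 X -0.3 Y -33.0 ext [-4.7  3.5] [-36.9 -28.6] zmax 79.9
w3 thin 70 104 X -0.5 Y -32.9 ext [-4.6  3.3] [-36.8 -28.7] zmax 79.9
w3 thin 76 36 X -0.9 Y -32.4 ext [-3.2  1.1] [-34.9 -30. ] zmax 80.0
w3 thin 78 19 X -1.0 Y -32.6 ext [-2.7  0.4] [-34.3 -31.1] zmax 80.0
w3 back edge at Y -60 47.0 w3 back edge at Y -45 47.4 w3 back edge at Y 45 47.2 w3 back edge at Y 60 47.2 sides at X 0 [-88.2  89. ] sides at X 20 [-87.8  88.8] sides at X 40 [-87.6  88.7] 
plate [-59.1  33.2]
w4 thick 64 329 X 0.7 Y 33.1 ext [-7.7  6.9] [26. 41.] zmax 80.4
w4 thick 70 292 X 0.2 Y 33.3 ext [-7.8  6.3] [26.1 40.9] zmax 80.5
w4 thick 76 139 X -0.7 Y 33.4 ext [-5.9  3.7] [28.3 38.6] zmax 80.6
w4 thick 78 93 X -1.0 Y 33.6 ext [-5.1  2.6] [29.1 37.6] zmax 80.6
w4 thin 64 114 X 0.3 Y -31.7 ext [-4.6  3.5] [-36.6 -27.8] zmax 79.4
w4 thin 70 94 X -0.2 Y -31.9 ext [-4.8  3. ] [-36.6 -27.8] zmax 79.5
w4 thin 76 28 X -0.7 Y -32.0 ext [-2.5  1.2] [-34.3 -30. ] zmax 79.9
w4 thin 78 20 X -0.9 Y -32.2 ext [-2.5  0.8] [-34.3 -30.7] zmax 79.9
w4 back edge at Y -60 47.2 w4 back edge at Y -45 47.6 w4 back edge at Y 45 47.2 w4 back edge at Y 60 47.2 sides at X 0 [-87.7  89. ] sides at X 20 [-87.5  89. ] sides at X 40 [-87.5  89.4] 
plate [-59.1  33.4]
t 12.7167 pos [620.2 226.1 195.3] rpy [179.67   0.   106.12] j [16. 18. 79.  0. 83. -1.] f [ 0.2  0.4 -4.4]
  shift now-axes [ 1.6 -0.8 75.3] | goal-axes [ 1.6 -0.4 75.3] | rotvec [0.33 0.   0.02]
```

```bash
python3 -c "
from h import *
goal([618.1,227.8,150],106.1,0)"
```

```text
t 12.7167 pos [620.2 226.1 195.3] rpy [179.67   0.   106.12] j [16. 18. 79.  0. 83. -1.] f [ 0.2  0.4 -4.4]
  shift now-axes [ 2.2 -1.8 45.3] | goal-axes [ 2.2 -1.6 45.3] | rotvec [0.33 0.   0.02]
```

```bash
python3 -m handwheel '[[0.0022,-0.0017,0.01,0.3,0,0,0],[0,0,0.012,0,0,0,0],[0,0,0.012,0,0,0,0],[0,0,0.01,0,0,0,0],[0,0,0,0,0,0,0],[0,0,0,0,0,0,0],[0,0,0,0,0,0,0],[0,0,0,0,0,0,0]]'
python3 -c "
from h import *
goal([618.1,227.8,120],106.1,0)"
```

```text
time: 13.38
tool_pos: [617.9, 227.7, 150.7]
tcp_rot: [-180.0, 0.0, 106.1]
ft_force: [0.0, 0.4, -2.9]
finger_gap: 12.6
grip_force: 78.9
t 13.3833 pos [617.9 227.7 150.7] rpy [-1.7999e+02  1.0000e-02  1.0611e+02] j [16. 20. 81. -0. 79. -0.] f [ 0.   0.4 -2.9]
  shift now-axes [ 0.1  0.2 30.7] | goal-axes [ 0.1  0.2 30.7] | rotvec [-0.01  0.01  0.01]
```

Well aligned, so I'll lower it gently and watch the force.

```bash
python3 -m handwheel '[[0,0,0.003,0,0,0,0],[0,0,0.003,0,0,0,0],[0,0,0.003,0,0,0,0],[0,0,0,0,0,0,0],[0,0,0,0,0,0,0]]'
python3 -m handwheel '[[0,0,0.002,0,0,0,0],[0,0,0.002,0,0,0,0],[0,0,0.002,0,0,0,0],[0,0,0,0,0,0,0],[0,0,0,0,0,0,0]]'
```

```text
time: 13.8
tool_pos: [617.1, 227.4, 140.4]
tcp_rot: [-179.9, 0.0, 106.1]
ft_force: [-0.1, -0.4, -3.9]
finger_gap: 12.1
grip_force: 78.9
time: 14.22
tool_pos: [617.4, 227.6, 134.7]
tcp_rot: [-179.9, 0.0, 106.1]
ft_force: [-0.6, -0.3, -4.3]
finger_gap: 13.0
grip_force: 79.0
```

```bash
python3 -m handwheel '[[0,0,0.002,0,0,0,0],[0,0,0.002,0,0,0,0],[0,0,0.002,0,0,0,0],[0,0,0.002,0,0,0,0],[0,0,0,0,0,0,0],[0,0,0,0,0,0,0]]'
python3 -m handwheel '[[0,0,0.0015,0,0,0,0],[0,0,0.0015,0,0,0,0],[0,0,0.001,0,0,0,0],[0,0,0,0,0,0,0],[0,0,0,0,0,0,0]]'
```

```text
time: 14.72
tool_pos: [617.4, 227.6, 126.5]
tcp_rot: [-179.9, 0.0, 106.1]
ft_force: [1.5, 1.1, -4.4]
finger_gap: 12.5
grip_force: 78.9
time: 15.13
tool_pos: [617.4, 227.5, 122.7]
tcp_rot: [-179.9, 0.0, 106.1]
ft_force: [3.3, 1.1, -5.1]
finger_gap: 12.1
grip_force: 78.9
```

```bash
python3 -m handwheel '[[0,0,0.001,0,0,0,0],[0,0,0.001,0,0,0,0],[0,0,0,0,0,0,0],[0,0,0,0,0,0,0]]'
python3 -m handwheel '[[0,0,0.001,0,0,0,0],[0,0,0,0,0,0,0],[0,0,0,0,0,0,0]]'
python3 -m handwheel '[[0,0,0.001,0,0,0,0],[0,0,0,0,0,0,0],[0,0,0,0,0,0,0]]'
```

```text
time: 15.47
tool_pos: [617.3, 227.6, 120.7]
tcp_rot: [-179.9, 0.0, 106.1]
ft_force: [1.6, 1.3, -4.2]
finger_gap: 12.8
grip_force: 79.0
time: 15.72
tool_pos: [617.4, 227.6, 120.3]
tcp_rot: [-179.9, 0.0, 106.1]
ft_force: [-0.6, 0.0, 1.2]
finger_gap: 12.3
grip_force: 79.6
time: 15.97
tool_pos: [617.5, 227.7, 120.3]
tcp_rot: [-180.0, 0.0, 106.1]
ft_force: [-4.1, -1.4, 7.5]
finger_gap: 12.3
grip_force: 80.5
```

Home at z=120.3 (nominal 120). I'll release and retreat upwards, then look.

```bash
python3 -m handwheel '[[0,0,0,0,0,0,0.016],[0,0,0,0,0,0,0.02],[0,0,0,0,0,0,0.035],[0,0,0,0,0,0,0.04],[0,0,0,0,0,0,0.04]]' 30
python3 -m handwheel '[[0,0,-0.01,0,0,0,0.04],[0,0,-0.02,0,0,0,0.04],[0,0,-0.03,0,0,0,0.04],[0,0,-0.03,0,0,0,0.04],[0,0,-0.03,0,0,0,0],[0,0,0,0,0,0,0],[0,0,0,0,0,0,0],[0,0,0,0,0,0,0]]'
python3 - <<'E'
from h import *
shot('w7')
p,d,(K,A,o)=load('w7');C=cloud(cv2.medianBlur(d,5),K,A,o);g=p.mean(2)
c=np.array([618,228.9]);ex=np.array([np.cos(np.radians(16.1)),np.sin(np.radians(16.1))]);ey=np.array([-ex[1],ex[0]])
X=(C[...,:2]-c)@ex;Y=(C[...,:2]-c)@ey;Z=C[...,2]
s=(abs(X)<35)&(abs(Y)<55)&(abs(Z-93)<5)&(g>80)
M=np.c_[X[s],Y[s],np.ones(s.sum())];k=np.linalg.lstsq(M,Z[s],rcond=None)[0]
rs=abs(Z[s]-M@k)<1.5;k=np.linalg.lstsq(M[rs],Z[s][rs],rcond=None)[0]
print('block top z at centre',k[2].round(1),'slopes deg',np.degrees(k[:2]).round(2),'ext',np.percentile(X[s],[1,99]).round(1),np.percentile(Y[s],[1,99]).round(1))
for q in([542.4,206.3,59],[527.5,254.9,59],[556.3,156.4,59]):goal([q[0],q[1],120],106.1,0)
E
```

```text
time: 16.38
tool_pos: [617.3, 227.5, 118.6]
tcp_rot: [-179.9, 0.0, 106.1]
ft_force: [0.2, -0.5, -0.1]
finger_gap: 39.8
grip_force: 0.0
time: 17.05
tool_pos: [617.6, 227.6, 239.3]
tcp_rot: [-180.0, 0.0, 106.1]
ft_force: [0.1, -0.3, -0.4]
finger_gap: -0.0
grip_force: 0.0
w7 [617.6 227.6 239.3] [-179.95    0.    106.11] [15.8 16.8 75.8 -0.  87.5 -0.3]
block top z at centre 94.2 slopes deg [ 0.04 -0.02] ext [-30.8  28.4] [-49.   49.8]
t 17.1 pos [617.  227.5 238. ] rpy [-179.83    0.    106.11] j [16. 17. 76. -0. 87. -0.] f [-0.9 -0.4  0.1]
  shift now-axes [  0.4 -77.2 118.2] | goal-axes [  0.4 -77.6 118. ] | rotvec [-0.17  0.    0.01]
t 17.1 pos [617.  227.5 238. ] rpy [-179.83    0.    106.11] j [16. 17. 76. -0. 87. -0.] f [-0.9 -0.4  0.1]
  shift now-axes [ 51.2 -78.  118.2] | goal-axes [ 51.2 -78.4 118. ] | rotvec [-0.17  0.    0.01]
t 17.1 pos [617.  227.5 238. ] rpy [-179.83    0.    106.11] j [16. 17. 76. -0. 87. -0.] f [-0.9 -0.4  0.1]
  shift now-axes [-51.4 -77.7 118.2] | goal-axes [-51.4 -78.  118. ] | rotvec [-0.17  0.    0.01]
```

View pics/w7.png

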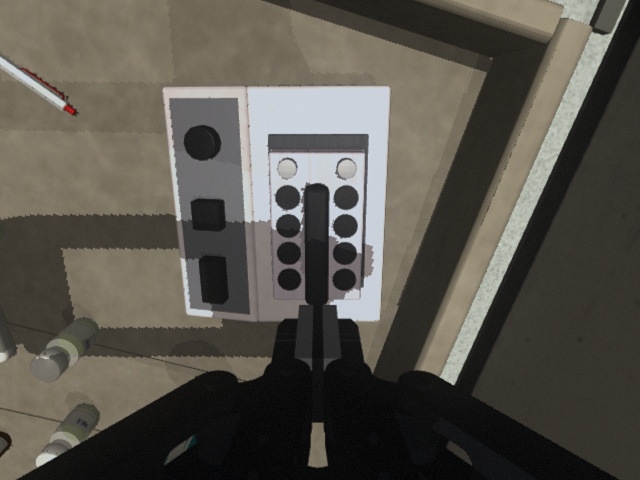

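The picture shows the block seated, studs at (287,168) and (346,168) by the thick-peg end, and level (slopes under 0.05°). The keys are at round (202,142), square (208,215) and bar (213,280). Now I'll measure the caps and work out the presses.

```bash
cat >> h.py <<'E'
def press(cap,h):
    e=np.array([np.cos(np.radians(16.1)),np.sin(np.radians(16.1)),0]);x=np.array([-e[1],e[0],0]);t=np.radians(12)
    z=e*np.sin(t)-np.array([0,0,np.cos(t)]);G=R.from_matrix(np.stack([x,np.cross(z,x),z],1))
    s=r.sense();W=R.from_euler('xyz',s['tcp_rot'],degrees=True);dp=np.array(cap)-z*(19+h)-s['tool_pos']
    print(h,'now-axes',W.inv().apply(dp).round(1),'goal-axes',G.inv().apply(dp).round(1),'rot',(W.inv()*G).as_rotvec(degrees=True).round(2))
E
python3 - <<'E'
from h import *
p,d,(K,A,o)=load('w7');C=cloud(cv2.medianBlur(d,5),K,A,o);g=p.mean(2)
c=np.array([618,228.9]);ex=np.array([np.cos(np.radians(16.1)),np.sin(np.radians(16.1))]);ey=np.array([-ex[1],ex[0]])
X=(C[...,:2]-c)@ex;Y=(C[...,:2]-c)@ey;Z=C[...,2]
s=(X>36)&(X<46)&(abs(Y)<60);print('deck z',np.median(Z[s]),s.sum());s=(abs(X)<28)&(abs(X)>10)&(abs(Y)<45)&(g>80)&(Z<100);print('block top',np.median(Z[s]))
for nm,(u,v) in dict(round=(202,142),square=(208,215),bar=(213,280)).items():
    m=(g[v-32:v+33,u-25:u+26]<45).astype(np.uint8);nn,l,st,ce=cv2.connectedComponentsWithStats(m);k=1+np.argmax(st[1:,4])
    hh=C[v-32:v+33,u-25:u+26];s=cv2.erode((l==k).astype(np.uint8),np.ones((3,3)))>0
    hx=X[v-32:v+33,u-25:u+26][s];hy=Y[v-32:v+33,u-25:u+26][s];q=hh[s];hi=q[:,2]>np.median(q[:,2])-3.5
    print(nm,st[k],(np.array(ce[k])+[u-25,v-32]).round(1),np.median(q,0).round(1),'mid X',((np.percentile(hx[hi],2)+np.percentile(hx[hi],98))/2).round(1),'Y',((np.percentile(hy[hi],2)+np.percentile(hy[hi],98))/2).round(1),np.percentile(hx[hi],[2,98]).round(1),np.percentile(hy[hi],[2,98]).round(1))
press([542.4,206.3,59],30)
E
```

```text
deck z 286.55666151336914 5745
block top 94.25354188562483
round [  7  15  37  35 982] [201.8 142.2] [525.8 256.8  59.4] mid X -81.2 Y 52.5 [-91.4 -70.9] [43.  62.1]
square [   8   16   35   33 1026] [207.9 214.7] [540.6 207.8  59.3] mid X -81.2 Y 0.7 [-91.5 -71. ] [-9.4 10.7]
bar [  11    6   30   51 1265] [213.6 278.9] [555.1 159.4  59.2] mid X -81.1 Y -50.8 [-89.4 -72.7] [-67.4 -34.2]
30 now-axes [  0.4 -87.4 131.3] goal-axes [   0.4 -113.1  110. ] rot [-1.217e+01  0.000e+00  1.000e-02]
```

```bash
python3 -m handwheel '[[0,-0.029,0,-2,0,0,0],[0,-0.029,0,-2,0,0,0],[0,-0.029,0,-2,0,0,0],[0,0,0,-2,0,0,0],[0,0,0,-2,0,0,0],[0,0,0,-2,0,0,0],[0,0,0,0,0,0,0],[0,0,0,0,0,0,0]]' 60
python3 - <<'E'
from h import *
p,d,(K,A,o)=load('w7');C=cloud(cv2.medianBlur(d,5),K,A,o)
c=np.array([618,228.9]);ex=np.array([np.cos(np.radians(16.1)),np.sin(np.radians(16.1))]);ey=np.array([-ex[1],ex[0]])
X=(C[...,:2]-c)@ex;Y=(C[...,:2]-c)@ey;Z=C[...,2]
for a,b in((36,46),(-45,-36)):
    s=(X>a)&(X<b)&(abs(Y)<60)&(Z<80);print('deck z',np.median(Z[s]),s.sum())
press([541.3,207.0,59.3],30)
press([541.3,207.0,59.3],5)
E
```

```text
time: 17.77
tool_pos: [533.0, 203.2, 234.7]
tcp_rot: [168.2, 0.0, 106.1]
ft_force: [0.4, 0.5, 0.1]
finger_gap: 0.2
grip_force: 0.0
deck z 53.21796793390752 2139
deck z 53.218209608675465 1909
30 now-axes [  1.4 -27.1 124.5] goal-axes [  1.3 -27.6 124.4] rot [-0.25  0.    0.02]
5 now-axes [  1.4 -27.  149.5] goal-axes [  1.3 -27.6 149.4] rot [-0.25  0.    0.02]
```

The deck-to-top difference in this view reads 41 rather than 38 mm, and the pegs showed a similar bias. I'll check seating by touch with a light push on the handle bar: home puts the contact at TCP z≈146.

```bash
python3 -m handwheel '[[0,0,0,2,0,0,0],[0,0,0,2,0,0,0],[0,0,0,2,0,0,0],[0,0.029,0,2,0,0,0],[0,0.029,0,2,0,0,0],[0,0.029,0,2,0,0,0],[0,0,0,0,0,0,0]]' 60
python3 -m handwheel '[[0,0,0.03,0,0,0,0],[0,0,0.03,0,0,0,0],[0,0,0.015,0,0,0,0],[0,0,0.008,0,0,0,0],[0,0,0,0,0,0,0],[0,0,0,0,0,0,0],[0,0,0,0,0,0,0]]'
python3 -c "
from h import *
goal([617.6,228,146],106.1,0)"
```

```text
time: 18.35
tool_pos: [620.7, 228.0, 235.2]
tcp_rot: [-179.3, 0.0, 106.1]
ft_force: [0.4, 0.4, -2.7]
finger_gap: 0.0
grip_force: 0.0
time: 18.93
tool_pos: [618.2, 227.8, 160.9]
tcp_rot: [179.9, 0.0, 106.1]
ft_force: [-0.5, 0.3, -0.2]
finger_gap: -0.1
grip_force: 0.0
t 18.9333 pos [618.2 227.8 160.9] rpy [179.94   0.   106.11] j [16. 19. 81. -0. 80. -0.] f [-0.5  0.3 -0.2]
  shift now-axes [ 0.4 -0.6 14.9] | goal-axes [ 0.4 -0.5 14.9] | rotvec [0.06 0.   0.01]
```

```bash
python3 -m handwheel '[[0,0,0.004,0,0,0,0],[0,0,0.004,0,0,0,0],[0,0,0.002,0,0,0,0],[0,0,0,0,0,0,0],[0,0,0,0,0,0,0]]'
for i in 1 2; do python3 -m handwheel '[[0,0,0.001,0,0,0,0],[0,0,0.001,0,0,0,0],[0,0,0,0,0,0,0],[0,0,0,0,0,0,0]]'; done
for i in 1 2; do python3 -m handwheel '[[0,0,0.001,0,0,0,0],[0,0,0,0,0,0,0],[0,0,0,0,0,0,0]]'; done
```

```text
time: 19.35
tool_pos: [617.1, 227.5, 148.7]
tcp_rot: [-179.9, 0.0, 106.1]
ft_force: [0.0, 1.2, -0.2]
finger_gap: -0.3
grip_force: 0.0
time: 19.68
tool_pos: [617.2, 227.5, 146.8]
tcp_rot: [-179.9, 0.0, 106.1]
ft_force: [0.2, -0.1, -0.2]
finger_gap: 0.0
grip_force: 0.0
time: 20.02
tool_pos: [617.5, 227.6, 146.1]
tcp_rot: [-180.0, 0.0, 106.1]
ft_force: [-2.9, -1.3, 6.3]
finger_gap: -0.3
grip_force: 3.4
time: 20.27
tool_pos: [617.6, 227.7, 146.1]
tcp_rot: [180.0, 0.0, 106.1]
ft_force: [-6.2, -2.5, 11.3]
finger_gap: 0.2
grip_force: 6.1
time: 20.52
tool_pos: [617.9, 227.8, 146.2]
tcp_rot: [179.9, 0.0, 106.1]
ft_force: [-7.7, -3.0, 17.5]
finger_gap: -0.1
grip_force: 8.7
```

Contact at exactly 146.1 and it doesn't give under 17 N, so it's fully home. On to the keys.

```bash
python3 -m handwheel '[[0,0,-0.01,0,0,0,0],[0,0,-0.03,0,0,0,0],[0,0,-0.03,0,0,0,0],[0,-0.029,-0.02,-2,0,0,0],[0,-0.029,0,-2,0,0,0],[0,-0.029,0,-2,0,0,0],[0,0,0,-2,0,0,0],[0,0,0,-2,0,0,0]]' 60
python3 -m handwheel '[[0,-0.027,0,-2,0,0,0],[0,0,0,0,0,0,0],[0,0,0,0,0,0,0],[0,0,0,0,0,0,0]]' 
python3 -c "
from h import *
press([541.3,207.0,59.3],5)"
```

```text
time: 21.18
tool_pos: [532.2, 203.1, 229.5]
tcp_rot: [170.0, 0.0, 106.1]
ft_force: [0.3, 0.5, 0.2]
finger_gap: 0.1
grip_force: 0.0
time: 21.52
tool_pos: [508.7, 196.2, 226.3]
tcp_rot: [168.0, 0.0, 106.1]
ft_force: [1.0, -0.6, 0.7]
finger_gap: -0.1
grip_force: 0.0
5 now-axes [  1.3  -1.2 146.5] goal-axes [  1.3  -1.2 146.5] rot [0.01 0.   0.01]
```

```bash
python3 -m handwheel '[[0.0013,-0.0012,0.03,0,0,0,0],[0,0,0.03,0,0,0,0],[0,0,0.03,0,0,0,0],[0,0,0.025,0,0,0,0],[0,0,0.015,0,0,0,0],[0,0,0.01,0,0,0,0],[0,0,0,0,0,0,0],[0,0,0,0,0,0,0]]'
python3 -c "
from h import *
press([541.3,207.0,59.3],0)"
python3 -m handwheel '[[0,0,0.002,0,0,0,0],[0,0,0.002,0,0,0,0],[0,0,0.002,0,0,0,0],[0,0,0,0,0,0,0]]'
for i in 1 2 3; do python3 -m handwheel '[[0,0,0.001,0,0,0,0],[0,0,0.001,0,0,0,0],[0,0,0,0,0,0,0]]';done
```

```text
time: 22.18
tool_pos: [535.5, 205.2, 88.7]
tcp_rot: [168.1, 0.0, 106.1]
ft_force: [1.3, -0.5, 0.6]
finger_gap: -0.2
grip_force: 0.0
0 now-axes [ 0.1 -0.2 11. ] goal-axes [ 0.1 -0.2 11. ] rot [-0.07  0.    0.01]
time: 22.52
tool_pos: [536.0, 205.4, 82.7]
tcp_rot: [168.0, 0.0, 106.1]
ft_force: [-0.9, 0.5, -0.4]
finger_gap: 0.2
grip_force: 0.0
time: 22.77
tool_pos: [536.1, 205.4, 80.2]
tcp_rot: [168.1, 0.0, 106.1]
ft_force: [-0.6, -0.6, -0.7]
finger_gap: -0.1
grip_force: 0.0
time: 23.02
tool_pos: [536.4, 205.5, 78.1]
tcp_rot: [168.1, 0.0, 106.1]
ft_force: [0.6, 0.6, -0.1]
finger_gap: 0.2
grip_force: 0.0
time: 23.27
tool_pos: [537.0, 205.7, 76.4]
tcp_rot: [168.1, 0.0, 106.1]
ft_force: [-1.9, 0.8, 2.6]
finger_gap: 0.1
grip_force: 1.2
```

```bash
for i in 1 2 ; do python3 -m handwheel '[[0,0,0.001,0,0,0,0],[0,0,0.001,0,0,0,0],[0,0,0,0,0,0,0]]';done
for i in 1 2 3 4; do python3 -m handwheel '[[0,0,0.001,0,0,0,0],[0,0,0,0,0,0,0],[0,0,0,0,0,0,0]]';done
```

```text
time: 23.52
tool_pos: [537.5, 205.8, 74.4]
tcp_rot: [168.1, 0.0, 106.1]
ft_force: [-1.9, -0.6, 3.2]
finger_gap: -0.0
grip_force: 1.7
time: 23.77
tool_pos: [537.9, 206.0, 72.4]
tcp_rot: [168.1, 0.0, 106.1]
ft_force: [-2.2, -0.6, 4.2]
finger_gap: 0.0
grip_force: 2.2
time: 24.02
tool_pos: [538.0, 206.0, 71.5]
tcp_rot: [168.1, 0.0, 106.1]
ft_force: [-2.4, -0.9, 4.7]
finger_gap: 0.3
grip_force: 2.5
time: 24.27
tool_pos: [538.2, 206.0, 71.4]
tcp_rot: [168.1, 0.0, 106.1]
ft_force: [-9.2, -3.0, 15.2]
finger_gap: -0.4
grip_force: 8.3
time: 24.52
tool_pos: [538.3, 206.1, 71.3]
tcp_rot: [168.1, 0.0, 106.1]
ft_force: [-15.8, -5.3, 24.1]
finger_gap: 0.3
grip_force: 13.9
time: 24.77
tool_pos: [538.5, 206.2, 71.1]
tcp_rot: [168.1, 0.0, 106.1]
ft_force: [-24.3, -8.5, 34.7]
finger_gap: 0.4
grip_force: 19.5
```

Square key fully in (hard stop at z 71.4). On to the round key, +52 mm along tool x.

```bash
python3 -m handwheel '[[0,0,-0.008,0,0,0,0],[0,0,-0.02,0,0,0,0],[0.02,0,0,0,0,0,0],[0.02,0,0,0,0,0,0],[0.012,0,0,0,0,0,0],[0,0,0,0,0,0,0],[0,0,0,0,0,0,0],[0,0,0,0,0,0,0]]'
python3 -c "
from h import *
press([526.9,257.0,57.5],0)"
python3 -m handwheel '[[0,0,0.006,0,0,0,0],[0,0,0.006,0,0,0,0],[0,0,0.004,0,0,0,0],[0,0,0,0,0,0,0],[0,0,0,0,0,0,0]]'
python3 -m handwheel '[[0,0,0.001,0,0,0,0],[0,0,0.001,0,0,0,0],[0,0,0.001,0,0,0,0],[0,0,0.001,0,0,0,0],[0,0,0.001,0,0,0,0],[0,0,0.001,0,0,0,0],[0,0,0,0,0,0,0],[0,0,0,0,0,0,0]]'
for i in 1 2 3 4; do python3 -m handwheel '[[0,0,0.001,0,0,0,0],[0,0,0,0,0,0,0],[0,0,0,0,0,0,0]]';done
```

```text
time: 25.43
tool_pos: [518.4, 254.0, 95.4]
tcp_rot: [168.1, 0.0, 106.1]
ft_force: [-0.6, -0.2, 0.6]
finger_gap: -0.0
grip_force: 0.0
0 now-axes [ 0.5  0.9 20. ] goal-axes [ 0.5  0.9 20. ] rot [-0.12  0.02  0.04]
time: 25.85
tool_pos: [521.4, 254.9, 79.4]
tcp_rot: [168.2, 0.0, 106.1]
ft_force: [-0.2, -0.6, 0.0]
finger_gap: -0.3
grip_force: 0.0
time: 26.52
tool_pos: [523.1, 255.8, 74.7]
tcp_rot: [168.1, 0.0, 106.1]
ft_force: [-0.7, -0.2, 3.5]
finger_gap: -0.1
grip_force: 1.7
time: 26.77
tool_pos: [523.4, 255.9, 73.6]
tcp_rot: [168.1, 0.0, 106.1]
ft_force: [-0.0, -0.0, 3.3]
finger_gap: -0.1
grip_force: 1.9
time: 27.02
tool_pos: [523.6, 255.9, 72.6]
tcp_rot: [168.1, 0.0, 106.1]
ft_force: [-0.0, -0.3, 4.8]
finger_gap: -0.0
grip_force: 2.2
time: 27.27
tool_pos: [523.8, 256.0, 71.7]
tcp_rot: [168.1, 0.0, 106.1]
ft_force: [-1.0, -0.4, 5.7]
finger_gap: 0.2
grip_force: 2.4
time: 27.52
tool_pos: [523.9, 256.1, 71.5]
tcp_rot: [168.1, 0.0, 106.1]
ft_force: [-6.5, -3.0, 14.6]
finger_gap: 0.1
grip_force: 8.0
```

Next: 1 mm more on the round key, then across to the bar key.

```bash
python3 -m handwheel '[[0,0,0.001,0,0,0,0],[0,0,0,0,0,0,0],[0,0,0,0,0,0,0]]'
python3 -m handwheel '[[0,0,-0.008,0,0,0,0],[0,0,-0.02,0,0,0,0],[-0.026,0,0,0,0,0,0],[-0.026,0,0,0,0,0,0],[-0.026,0,0,0,0,0,0],[-0.026,0,0,0,0,0,0],[0,0,0,0,0,0,0],[0,0,0,0,0,0,0]]'
python3 -m handwheel '[[0,0,0,0,0,0,0],[0,0,0,0,0,0,0]]'
python3 -c "
from h import *
press([555.7,157.0,57.5],0)"
```

```text
time: 27.77
tool_pos: [524.0, 256.1, 71.4]
tcp_rot: [168.1, 0.0, 106.1]
ft_force: [-13.1, -5.6, 25.0]
finger_gap: -0.1
grip_force: 13.5
time: 28.43
tool_pos: [546.9, 153.2, 96.1]
tcp_rot: [168.2, -0.0, 106.0]
ft_force: [-0.3, -0.3, -0.2]
finger_gap: 0.2
grip_force: 0.0
time: 28.6
tool_pos: [546.6, 155.3, 96.4]
tcp_rot: [168.1, -0.0, 106.1]
ft_force: [0.0, 1.0, 0.8]
finger_gap: 0.3
grip_force: 0.0
0 now-axes [-0.9  1.  21. ] goal-axes [-0.8  0.9 21. ] rot [-0.14 -0.03  0.04]
```

```bash
python3 -m handwheel '[[0,0,0.006,0,0,0,0],[0,0,0.006,0,0,0,0],[0,0,0.006,0,0,0,0],[0,0,0,0,0,0,0],[0,0,0,0,0,0,0]]'
python3 -m handwheel '[[0,0,0.001,0,0,0,0],[0,0,0.001,0,0,0,0],[0,0,0.001,0,0,0,0],[0,0,0.001,0,0,0,0],[0,0,0.001,0,0,0,0],[0,0,0.001,0,0,0,0],[0,0,0,0,0,0,0],[0,0,0,0,0,0,0]]'
for i in 1 2 3 ; do python3 -m handwheel '[[0,0,0.001,0,0,0,0],[0,0,0,0,0,0,0],[0,0,0,0,0,0,0]]';done
```

```text
time: 29.02
tool_pos: [550.2, 155.8, 78.3]
tcp_rot: [168.2, -0.0, 106.1]
ft_force: [1.4, -0.7, -0.3]
finger_gap: -0.1
grip_force: 0.0
time: 29.68
tool_pos: [552.1, 156.0, 73.6]
tcp_rot: [168.1, 0.0, 106.1]
ft_force: [-1.1, 0.8, 3.5]
finger_gap: 0.1
grip_force: 1.9
time: 29.93
tool_pos: [552.3, 156.0, 72.6]
tcp_rot: [168.1, 0.0, 106.1]
ft_force: [-0.6, -0.1, 5.3]
finger_gap: -0.3
grip_force: 2.2
time: 30.18
tool_pos: [552.6, 156.1, 71.6]
tcp_rot: [168.1, 0.0, 106.1]
ft_force: [-1.0, 1.4, 4.3]
finger_gap: 0.5
grip_force: 2.4
time: 30.43
tool_pos: [552.7, 156.1, 71.4]
tcp_rot: [168.1, 0.0, 106.1]
ft_force: [-8.8, -0.9, 13.9]
finger_gap: -0.1
grip_force: 8.0
```

```bash
python3 -m handwheel '[[0,0,0.001,0,0,0,0],[0,0,0,0,0,0,0],[0,0,0,0,0,0,0]]'
python3 -m handwheel '[[0,0,-0.008,0,0,0,0],[0,0,-0.025,0,0,0,0],[0,0,-0.035,0,0,0,0],[0,0,-0.035,0,0,0,0],[0,0,-0.035,0,0,0,0],[0,0,-0.03,0,0,0,0],[0,0,0,0,0,0,0],[0,0,0,0,0,0,0]]'
python3 -m handwheel '[[0,0,0,0,0,0,0],[0,0,0,0,0,0,0],[0,0,0,0,0,0,0]]'
python3 -c "
from h import *
shot('s2','scene')"
```

```text
time: 30.68
tool_pos: [552.8, 156.2, 71.3]
tcp_rot: [168.1, 0.0, 106.1]
ft_force: [-16.1, -2.5, 24.2]
finger_gap: -0.2
grip_force: 13.6
time: 31.35
tool_pos: [520.6, 146.5, 236.3]
tcp_rot: [167.8, 0.0, 106.1]
ft_force: [-1.0, -0.7, -0.3]
finger_gap: -0.1
grip_force: 0.0
time: 31.6
tool_pos: [518.5, 146.3, 231.5]
tcp_rot: [168.3, -0.0, 106.1]
ft_force: [-0.5, -0.8, 0.3]
finger_gap: -0.0
grip_force: 0.0
s2 [518.5 146.3 231.5] [ 1.6830e+02 -2.0000e-02  1.0611e+02] [  9.4 -12.6 107.4   1.4  73.5  -7. ]
```

View pics/s2.png

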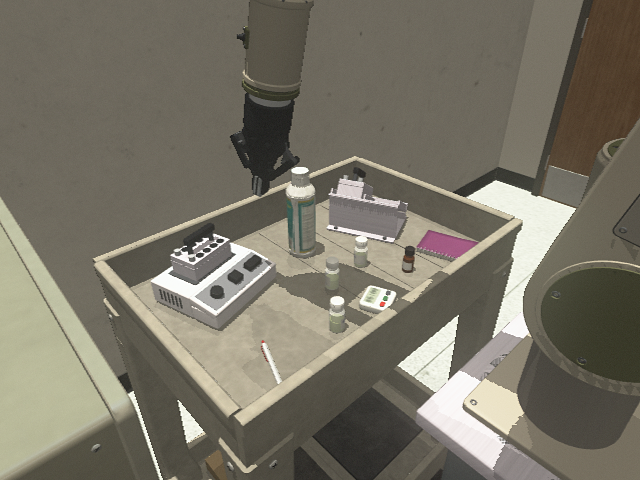

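The scene shows the block seated on the heater (200,255), and the bottle (300,215), the vials and the other block unmoved. The gripper is clear at (265,185).

```bash
python3 -c "
from bench import r
print(r.hand_in())"
```

```text
the job is handed in; nothing more can be done
None
```

The large-well block is seated level and fully home on the heater's pegs and released. The square, round and bar keys were then each pressed to their stop in that order, nothing else was moved, and the job was handed in at about 32 s; no verdict came back.

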